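# Ease a split bearing housing apart with a wedge

### The job

Ease the olive bearing housing apart evenly: take the yellow wedge from the rack and press it straight down into the pry notch at one end of the seam about half way, then fully home at the other end, then fully home at the first end, never letting one end get more than 10 mm wider than the other. Let go and leave the wedge standing there with its collar down on the housing, the seam open at least 12 mm and even. Touch the halves with nothing but the wedge, and leave the red punch and the black scraper in the rack.

Things in the scene. Friction and masses are not known exactly. Their poses are not given: they have to be found in the camera images.
- near_half: Robot-side half (darker) of the olive split housing, 52 (x) x 150 (y) x 70 mm, top 82 mm above the table. Origin: middle of its seam face at top height; x points across the seam to the far half, y along the seam, z up. Pry notches (bright bevels) centred at y = +45 and -45 mm, each 40 mm long. A strap (30 mm in y, 8 mm high) bridges the seam's middle. Slides along x and turns a little, stiff, 5 N.
- far_half: Paler half, same size, notches and motion; x points into it, away from the robot. Origin: middle of its seam face at top height; between the origins 2 mm at the start. The notch bevels form a funnel 18 mm wide at the top, 8 mm deep, ending in the vertical seam (2 mm), which is free to 62 mm below the top. Wedging one end moves both halves and opens that end, the other hardly; they stay as left.
- wedge: Yellow plastic, upright in a rack pocket. Origin: centre of the collar's underside; z up. Collar 44 (x) x 24 (y) x 6 mm; handle 20 (x) x 24 (y), 6 to 51 mm above the origin. Blade 55 mm down, 18 mm wide (y), thickness (x) 18 at collar to 4 mm at tip, both faces alike; x goes across the seam. Collar on the housing: seam 16 mm wide there; collar 27 mm above it: 9 mm. Pressing takes 10 to 15 N.
- punch: Bystander in the rack: steel punch, red round handle 24 mm across, top 46 mm above its origin (centre of its collar's underside, on the rack's top). The wooden rack is 80 x 260 mm, 65 mm high; three pockets 85 mm apart, 24 mm square, 60 mm or deeper.
- scraper: Bystander in the rack: flat steel scraper, black round handle 24 mm across, top 46 mm above its origin (centre of its collar's underside, on the rack's top).
Not all that is in view belongs to the job. Of the things that look like the wedge, the smallest one is meant.

How it is judged:
At the end, for the whole second after the job is handed in: The seam is at least 12 mm wide at its middle, the halves are within 0.06 rad (3.4 degrees) of parallel, and the wedge stands at rest in a notch, upright within 10 degrees, its collar within 10 mm of the housing's top and within 70 mm of the seam's middle (horizontal distance between near_half and far_half above 0.012 m and angle between the x axis of near_half and the x axis of far_half, either way round below 0.06 rad and z of wedge in the frame of far_half between -0.01 and 0.01 m and horizontal distance between wedge and far_half below 0.07 m and angle between wedge's own z axis and vertical below 0.17 rad and linear speed of wedge below 0.01 m/s); the robot touches nothing.
It fails at once if the halves get more than 0.12 rad (6.9 degrees) out of parallel, about 11 mm wider at one end than at the other (angle between the x axis of near_half and the x axis of far_half, either way round above 0.12 rad).
It fails at once if the robot itself pushes on a housing half (over 3 N) (contact force between any of the fingers, the arm and near_half above 3 N or contact force between any of the fingers, the arm and far_half above 3 N).
It fails at once if the punch or the scraper is taken out of the rack or moved over 25 mm (distance of any of punch, scraper from where it was at the start of the episode above 0.025 m).
It also fails if it takes over 58 s, if anything falls off the work surface, if the arm or the gripper's body presses on something with over 40 N, if the wrist force passes 120 N, or if a joint passes its speed limit or range.

### The arm

A 6-joint arm with a two-finger parallel gripper is mounted at the origin on the work surface. World frame = base frame: x ahead of the robot, y to its left, z up, the work surface at z = 0. Lengths are in m, angles in rad, forces in N, time in s.
With the tool pointing down it reaches from about 0.3 to 0.95 m from the base axis. Payload 3.1 kg.
Tool frame: the origin (TCP) lies on the mounting face of the last link; the fingertips stand 173 mm ahead of it and the grasp point (between the pads) lies 155 mm ahead of it (arm.finger_overhang is the distance from the TCP to the fingertips, in m); z points along the fingers, y is the line along which they close (so a half turn about z gives the same grasp; the last joint's range is limited). The gripper opens to 85 mm and grips with 20 to 120 N. Pads are 22 mm wide; open, the fingers measure 114 mm over their backs; the gripper's body (76 mm by 85 mm) begins 54 mm behind the grasp point. The pads swing forward as they close: fully open they stand 13 mm farther back than shut.
Start: joints at [-1.274, 0.308, 1.634, -0, 1.2, -0.07], TCP at [0.224, -0.583, 0.405] pointing down, gripper open.
Joint ranges: [-3.06, 3.06], [-0.79, 1.96], [0.05, 2.63], [-1.19, 4.34], [0.05, 2.64], [-2.94, 2.94]. Speed limits (rad/s): [2.79, 2.79, 3.14, 3.14, 3.14, 3.14].

### API

Orientations are given as [roll, pitch, yaw] about the fixed x, y, z axes, in that order (R = Rz(yaw) Ry(pitch) Rx(roll)).
In Python, from bench import arm gives the robot as it stands.
- The arm moves only by the tool arm_command, never from a script. Its argument "moves" is a list of rows, each a list of 7 numbers: the shift along the world's x, y, z in mm, then the turn, a rotation vector about the world's x, y, z in rad, then the finger opening in mm, from 0 to 85.4. In form: [[x, y, z, ax, ay, az, jaw], ...]. A call has exactly 10 rows; each row is the pose to reach, as a shift and turn from the pose commanded when the call began; what a row does not reach only later rows make up. A row lasts 1/8 s, in which the tool goes at most 62.5 mm and 10.7 degrees, less where a joint would pass 70% of its speed; a pose out of reach is approached as far as the arm can. A call with a gripper value outside its range is refused whole. The fingers move at their own pace and stop on an object; "force" is the grip in N (left out, the last holds). Time passes only in rows, so rows that repeat a pose let the fingers close, or fill a call up. It gives the time, the measured TCP pose, the force, the opening and the grip force at its end, in the units of the state.
- arm.state(): the state, without advancing time (a new reading comes with each control period).
- arm.grab_frame(name): name is "side" or "top" or "wrist"; returns a dict with "frame" (400x640x3 uint8, blue, green, red), "intrinsics" (3x3 intrinsics, pixels), "xyz" and "orientation" of the camera in the world. Camera axes: x right, y up, looking along -z (the intrinsics and any distortion apply to the point x, -y, -z); pixel columns grow to the right and rows downward; lengths in m; the calibration is good to about 2 mm. A picture is of the moment at which its call begins. There is no depth.
- arm.close_job(): hands the job in; it is judged then, once.
The state is a dict: "time_s": time; "joints": joint angles; "qd": joint speeds; "tau": joint torques, N m; "tool_pos": TCP position; "tcp_rot": TCP orientation; "ft_force": force on the tool from outside, world axes, zero at the start; "torque": the same for the moment, N m; "finger_gap": finger opening in m; "gripper_force": force on a finger pad.
Only numpy, scipy, OpenCV 4.12 (cv2) and the standard library are available. Lean on these libraries where they do the work, as an engineer would, in place of code of your own. Each camera call takes 0.05 s, during which the arm holds its last target. There are 200 camera calls.

## Working session

There is one attempt and no reset: what is moved stays moved. The work goes in short steps, Python scripts to look and compute and a tool call to move; the robot and the scene stay as the last step left them, time stands still between calls to the robot, and variables do not carry over. Pictures are saved under pics/ and viewed, at most 10 in all, crops included, and the job is handed in when it is done.

Besides the shell and the picture viewer there is one more tool, called after "Call:" by a JSON object that holds its "method" and its "body". arm_command: Moves the arm, as the interface text tells. Its arguments: {"type":"object","properties":{"moves":{"type":"array"},"force":{"type":"number"}},"required":["moves"]}

```bash
mkdir -p pics
cat > h.py <<'E'
import numpy as np,cv2,json
from bench import arm
from scipy.spatial.transform import Rotation as R
def grab(n,f):
    d=arm.grab_frame(n); cv2.imwrite('pics/'+f,d['frame']); 
    json.dump({k:np.array(d[k]).tolist() for k in('intrinsics','xyz','orientation')},open('pics/'+f+'.json','w')); return d
def load(f):
    d=json.load(open('pics/'+f+'.json')); return {k:np.array(v) for k,v in d.items()}
def rot(d):
    o=d['orientation']; o=np.array(o)
    return o if o.shape==(3,3) else (R.from_euler('xyz',o).as_matrix() if o.size==3 else R.from_quat(o).as_matrix())
def pt(d,u,v,z):
    K=np.array(d['intrinsics']); r=np.linalg.inv(K)@[u,v,1]; r=rot(d)@[r[0],-r[1],-r[2]]
    c=np.array(d['xyz']); return c+r*(z-c[2])/r[2]
def px(d,p):
    q=rot(d).T@(np.array(p)-d['xyz']); q=np.array(d['intrinsics'])@[q[0],-q[1],-q[2]]; return q[:2]/q[2]
E
python3 - <<'E'
from h import *
for n in('top','side'):
    d=grab(n,n+'1.png'); print(n,d['xyz'],d['orientation'],d['intrinsics'],[k for k in d])
s=arm.state(); print(s['time_s'],s['tool_pos'],s['tcp_rot'],s['ft_force'],s['finger_gap'])
E
```

```text
top [0.33326785 0.05780598 0.9774845 ] [ 0.15568115  0.00682979 -1.56320837] [[382.38369505   0.         322.19129349]
 [  0.         382.38369505 202.81545318]
 [  0.           0.           1.        ]] ['frame', 'intrinsics', 'xyz', 'orientation']
side [ 0.28381247 -0.45071637  0.74069376] [ 0.7240061  -0.01168486 -0.37959107] [[430.91314801   0.         319.86405552]
 [  0.         430.91314801 198.82658345]
 [  0.           0.           1.        ]] ['frame', 'intrinsics', 'xyz', 'orientation']
0.1 [ 0.22400425 -0.5830698   0.40357818] [-3.13956624e+00 -1.23354266e-04  3.66814366e-01] [-0.0753718   0.07586027  0.11495725] 0.08506035036206755
```

View pics/top1.png

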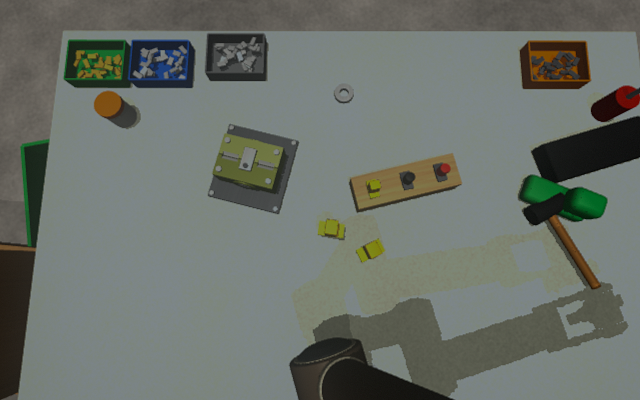

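View pics/side1.png

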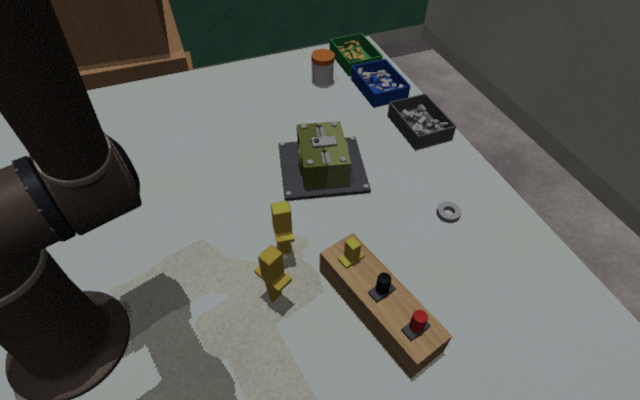

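The top view shows the housing at about (247,160), with the seam running left-right, so along world y. The rack wedge is at (375,186), the scraper at (408,178) and the punch at (443,170). The two larger lookalikes stand on the table at (331,229) and (370,251). I'll zoom in next.

Run:
```python
from h import *
a=cv2.imread('pics/top1.png'); b=cv2.imread('pics/side1.png')
f=lambda i,x,y,w,h,s:cv2.resize(cv2.convertScaleAbs(i[y:y+h,x:x+w],alpha=1.4),None,fx=s,fy=s,interpolation=cv2.INTER_CUBIC)
A=f(a,200,115,100,75,4);B=f(a,345,145,100,75,4)  # 400x300
C=f(b,280,110,100,75,4);D=f(b,320,225,100,75,4)
cv2.imwrite('pics/z1.png',np.vstack([np.hstack([A,B]),np.hstack([C,D])]))
```

```text
(no output)
```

View pics/z1.png

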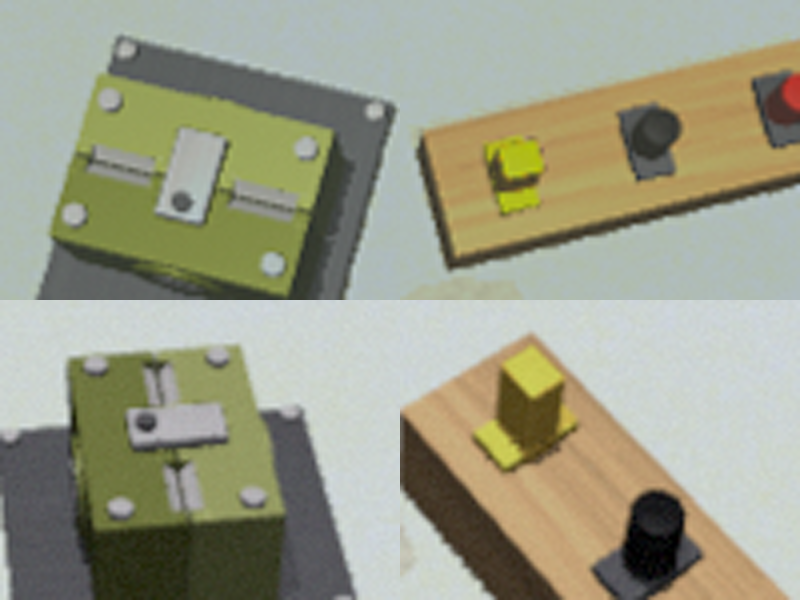

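The crops show notch centres at (123,162) and (263,199) in the top crop, and the wedge handle top at about (522,157). Its collar is slightly rotated, and its long axis runs across the rack.

Run:
```python
from h import *
t=load('top1.png'); s=load('side1.png')
T=lambda x,y,ox,oy:(ox+(x+.5)/4-.5,oy+(y+.5)/4-.5)
np.set_printoptions(precision=4,suppress=True)
for n,p in dict(c1=(100,73),c2=(333,130),c3=(290,298),c4=(52,237),nL=(123,162),nR=(263,199)).items():
    print(n,pt(t,*T(*p,200,115),.082))
for n,p in dict(nfar=(161,382),nnear=(184,486),c1=(68,357),c2=(240,346),c3=(284,516),c4=(96,530)).items():
    print('side',n,pt(s,*T(p[0],p[1]-300,280,110),.082))
for n,p,z in (('rkA',(421,130),.065),('rkB',(452,268),.065),('scrcollar',(650,142),.065),('wtop',(522,157),.116),('col1',(500,210),.07),('col2',(541,205),.07),('c3',(486,142),.07)):
    print(n,pt(t,*T(p[0]-400,p[1],345,145),z))
for n,p,z in (('wtop0',(532,347),.116),('wtop1',(564,380),.116),('wtop2',(529,402),.116),('wtop3',(499,368),.116),('colL',(474,437),.07),('colB',(511,468),.07),('colR',(578,425),.07),('rackcorner',(530,333),.065)):
    print('side',n,pt(s,*T(p[0]-400,p[1]-300,320,225),z))
```

```text
c1 [0.6453 0.3049 0.082 ]
c2 [0.61   0.1615 0.082 ]
c3 [0.5061 0.1847 0.082 ]
c4 [0.5425 0.3289 0.082 ]
nL [0.5892 0.2883 0.082 ]
nR [0.5667 0.2027 0.082 ]
side nfar [0.5875 0.2897 0.082 ]
side nnear [0.566  0.2012 0.082 ]
side c1 [0.5439 0.3315 0.082 ]
side c2 [0.6449 0.3041 0.082 ]
side c3 [0.6083 0.1591 0.082 ]
side c4 [0.5079 0.1859 0.082 ]
rkA [ 0.5403 -0.0019  0.065 ]
rkB [ 0.4555 -0.0203  0.065 ]
scrcollar [ 0.5337 -0.1412  0.065 ]
wtop [ 0.5132 -0.0565  0.116 ]
col1 [ 0.4903 -0.0489  0.07  ]
col2 [ 0.4935 -0.0736  0.07  ]
c3 [ 0.532  -0.0409  0.07  ]
side wtop0 [ 0.5168 -0.0454  0.116 ]
side wtop1 [ 0.5225 -0.067   0.116 ]
side wtop2 [ 0.5031 -0.0721  0.116 ]
side wtop3 [ 0.4983 -0.0506  0.116 ]
side colL [ 0.4874 -0.0528  0.07  ]
side colB [ 0.4965 -0.0744  0.07  ]
side colR [ 0.5352 -0.0643  0.07  ]
side rackcorner [ 0.5385 -0.0042  0.065 ]
```

Both views agree: the notches come out 89.7 mm apart, with housing yaw about -0.245. The wedge is at about (0.511,-0.058) with yaw about 0.24. I'll move above it with the grip closing along the wedge's x, so tool yaw 1.81.

Call:
{"method": "arm_command", "body": {"moves": [[29,52,-6,0,0,0.144,85],[57,105,-12,0,0,0.288,85],[86,158,-18,0,0,0.432,85],[115,210,-24,0,0,0.576,85],[143,263,-30,0,0,0.72,85],[172,315,-36,0,0,0.864,85],[201,368,-42,0,0,1.008,85],[229,420,-48,0,0,1.152,85],[258,473,-54,0,0,1.296,85],[287,525,-60,0,0,1.44,85]]}}

```text
time_s: 1.35
tool_pos: [0.5116, -0.0565, 0.3443]
tcp_rot: [-3.141, 0.0, 1.812]
ft_force: [1.0, -0.8, 0.3]
finger_gap: 0.0851
gripper_force: 0.0
```

Run:
```python
from h import *
d=grab('wrist','w1.png'); s=arm.state(); print(s['time_s'],s['tool_pos'],s['tcp_rot'],d['xyz'],d['orientation'])
for z,a,b in((.116,10,12),(.071,22,12)):
  c,q=np.cos(.24),np.sin(.24)
  print(z,[px(d,[.5105+c*x-q*y,-.058+q*x+c*y,z]).round().tolist() for x,y in((-a,-b),(a,-b),(a,b),(-a,b)) for x,y in[(x/1e3,y/1e3)]])
```

```text
1.4 [ 0.51381735 -0.05135133  0.34389662] [ 3.13753665 -0.0046653   1.81781216] [0.49193411 0.02264205 0.31467433] [-0.31852741 -0.00047183  0.24079226]
0.116 [[303.0, 240.0], [336.0, 240.0], [336.0, 203.0], [302.0, 203.0]]
0.071 [[289.0, 214.0], [350.0, 214.0], [351.0, 182.0], [288.0, 182.0]]
```

View pics/w1.png

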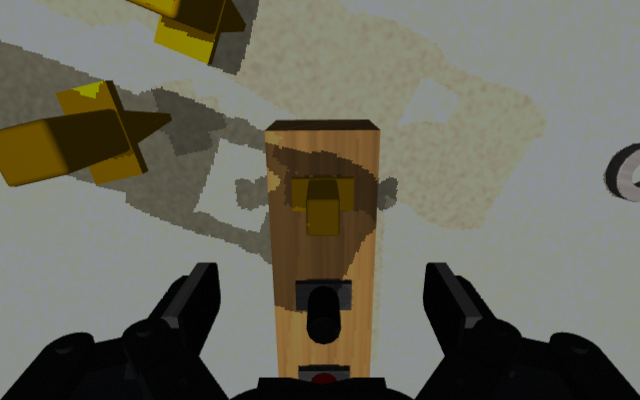

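The wrist view shows the wedge collar spanning (292..354, 177..211), about 3 mm from the prediction. The yaw matches. The gripper centres it along x anyway, so I'll go down and grip.

Call:
{"method": "arm_command", "body": {"moves": [[1,2,-15,0,0,0,85],[1,2,-35,0,0,0,85],[1,2,-55,0,0,0,85],[1,2,-75,0,0,0,85],[1,2,-87,0,0,0,85],[1,2,-92,0,0,0,85],[1,2,-92,0,0,0,60],[1,2,-92,0,0,0,40],[1,2,-92,0,0,0,15],[1,2,-92,0,0,0,5]], "force": 70}}

```text
time_s: 2.65
tool_pos: [0.5126, -0.0564, 0.2535]
tcp_rot: [3.14, 0.001, 1.807]
ft_force: [0.4, 0.5, -0.8]
finger_gap: 0.0192
gripper_force: 68.2
```

Call:
{"method": "arm_command", "body": {"moves": [[0,0,0,0,0,0,5],[0,0,0,0,0,0,5],[0,0,0,0,0,0,5],[0,0,0,0,0,0,5],[0,0,8,0,0,0,5],[0,0,20,0,0,0,5],[0,0,35,0,0,0,5],[0,0,60,0,0,0,5],[0,0,90,0,0,0,5],[0,0,120,0,0,0,5]], "force": 70}}

```text
time_s: 3.9
tool_pos: [0.5119, -0.0564, 0.3744]
tcp_rot: [3.141, 0.0, 1.807]
ft_force: [-0.6, -0.1, -1.8]
finger_gap: 0.019
gripper_force: 68.3
```

Call:
{"method": "arm_command", "body": {"moves": [[7,33,0,0,0,-0.06,5],[14,65,0,0,0,-0.12,5],[20,97,0,0,0,-0.18,5],[27,130,0,0,0,-0.24,5],[34,162,0,0,0,-0.3,5],[41,194,0,0,0,-0.36,5],[48,226,0,0,0,-0.42,5],[54,258,0,0,0,-0.482,5],[54,258,-10,0,0,-0.482,5],[54,258,-20,0,0,-0.482,5]]}}

```text
time_s: 5.15
tool_pos: [0.5658, 0.2013, 0.3524]
tcp_rot: [-3.141, 0.001, 1.326]
ft_force: [1.1, -0.3, -1.0]
finger_gap: 0.0195
gripper_force: 68.3
```

Run:
```python
from h import *
import time
arm.grab_frame('wrist');arm.grab_frame('wrist')
d=grab('wrist','w2.png'); e=grab('side','s2.png'); t=grab('top','t2.png'); s=arm.state(); print(s['time_s'],s['tool_pos'],s['tcp_rot'],s['ft_force'])
f=lambda i,x,y,w,h,s:cv2.resize(cv2.convertScaleAbs(i[y:y+h,x:x+w],alpha=1.4),None,fx=s,fy=s,interpolation=cv2.INTER_CUBIC)
p=px(e,[.567,.202,.11]);print(p)
A=f(d['frame'],120,50,400,300,1);B=f(e['frame'],int(p[0])-50,int(p[1])-50,100,75,4)
C=f(t['frame'],200,115,100,75,4)
cv2.imwrite('pics/z2.png',np.vstack([np.hstack([A,B]),np.hstack([C,f(d['frame'],220,100,200,150,2)])]))
```

```text
5.4 [0.56608923 0.20072326 0.35260855] [-3.14125931e+00  3.19710080e-04  1.32378037e+00] [ 0.26307014 -0.14333798 -1.44894939]
[326.16541726 146.36706947]
```

View pics/z2.png

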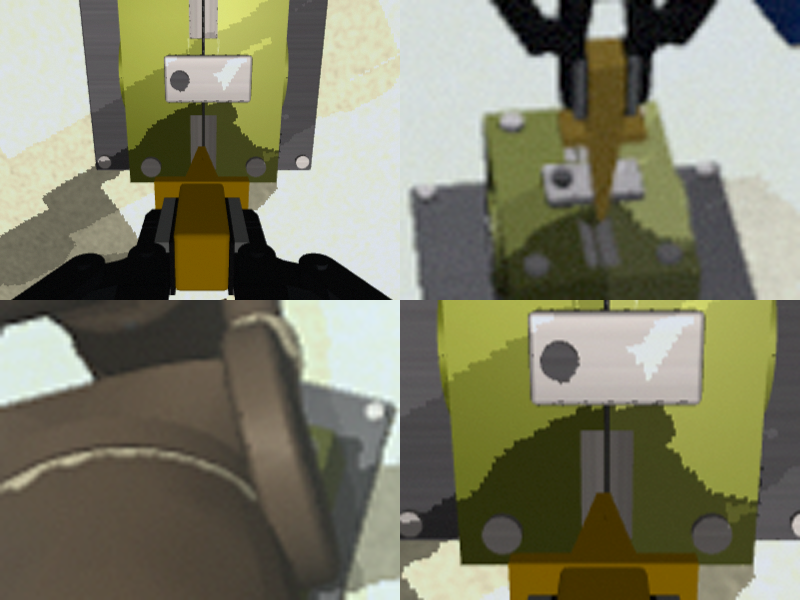

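The wrist view shows the blade tip at about (321.5,196) px, pointing nearly at the seam at (323.5,200), with the seam vertical in the image. Next I'll convert these into housing-frame offsets.

Run:
```python
from h import *
d=load('w2.png'); e=load('s2.png')
c,s=np.cos(-.245),np.sin(-.245); X=np.array([c,s]);Y=np.array([-s,c]); o=np.array([.5662,.2009])
def r(n,p): v=p[:2]-o; print(n,p.round(4),'across %.1f along %.1f'%(1e3*v@X,1e3*v@Y))
f=lambda x,y:((x-400)/2+220,(y-300)/2+100)
for n,p,z in(('seam lo',(607,490),.08),('seam hi',(607,440),.08),('notch top L',(581,430),.082),('notch top R',(632,430),.082),('tip',(603.5,492),.109),('colL',(509,562),.167),('colR',(697,562),.167)):
    r(n,pt(d,*f(*p),z))
print('strap far edge seam'); r('seamfar',pt(d,203+120,10+50,.082)); r('notchfar bottom',pt(d,203+120,38+50,.082))
p=lambda x,y:(276+(x-400)/4,96+y/4)
for n,q,z in(('side tip',(602,220),.109),('colL',(561,135),.164),('colR',(645,125),.164),('notch',(599,244),.082)): r(n,pt(e,*p(*q),z))
```

```text
seam lo [0.5654 0.2016 0.08  ] across -1.0 along 0.5
seam hi [0.5698 0.2193 0.08  ] across -1.0 along 18.8
notch top L [0.5622 0.2254 0.082 ] across -9.9 along 22.8
notch top R [0.5791 0.2212 0.082 ] across 7.6 along 22.8
tip [0.5664 0.2106 0.109 ] across -2.1 along 9.5
colL [0.5456 0.2181 0.167 ] across -24.2 along 11.7
colR [0.5884 0.2074 0.167 ] across 19.9 along 11.6
strap far edge seam
seamfar [0.5868 0.2886 0.082 ] across -1.3 along 90.1
notchfar bottom [0.5827 0.2724 0.082 ] across -1.3 along 73.3
side tip [0.5624 0.1889 0.109 ] across -0.7 along -12.6
colL [0.5431 0.2014 0.164 ] across -22.5 along -5.1
colR [0.5872 0.1932 0.164 ] across 22.2 along -2.3
notch [0.5652 0.1985 0.082 ] across -0.4 along -2.6
```

The notch centre is about 3 mm farther along the seam and 1 mm across. I'll correct for that and start pressing.

Call:
{"method": "arm_command", "body": {"moves": [[1.7,2.7,0,0,0,0,5],[1.7,2.7,-6,0,0,0,5],[1.7,2.7,-12,0,0,0,5],[1.7,2.7,-18,0,0,0,5],[1.7,2.7,-23,0,0,0,5],[1.7,2.7,-27,0,0,0,5],[1.7,2.7,-31,0,0,0,5],[1.7,2.7,-34,0,0,0,5],[1.7,2.7,-37,0,0,0,5],[1.7,2.7,-40,0,0,0,5]], "force": 100}}

```text
time_s: 6.65
tool_pos: [0.5688, 0.2044, 0.3182]
tcp_rot: [3.14, -0.0, 1.325]
ft_force: [-8.1, -3.3, 29.5]
finger_gap: 0.0188
gripper_force: 103.2
```

Call:
{"method": "arm_command", "body": {"moves": [[-0.5,0.1,0,0,0,0,5],[-1,0.2,0,0,0,0,5],[-1,0.2,0,0,0,0,5],[-1,0.2,0,0,0,0,5],[-1,0.2,-1,0,0,0,5],[-1,0.2,-2,0,0,0,5],[-1,0.2,-3,0,0,0,5],[-1,0.2,-4,0,0,0,5],[-1,0.2,-4,0,0,0,5],[-1,0.2,-4,0,0,0,5]]}}

```text
time_s: 7.9
tool_pos: [0.569, 0.2048, 0.3166]
tcp_rot: [3.135, -0.003, 1.325]
ft_force: [-5.8, -3.7, 26.3]
finger_gap: 0.0188
gripper_force: 102.8
```

Run:
```python
from h import *
d=grab('wrist','w3.png'); e=grab('side','s3.png'); s=arm.state(); print(s['time_s'],s['tool_pos'],s['tcp_rot'],s['ft_force'],s['torque'])
f=lambda i,x,y,w,h,s:cv2.resize(cv2.convertScaleAbs(i[y:y+h,x:x+w],alpha=1.6),None,fx=s,fy=s,interpolation=cv2.INTER_CUBIC)
cv2.imwrite('pics/z3.png',np.vstack([f(e['frame'],276,96,100,75,4),f(d['frame'],220,50,200,150,2)]))
```

```text
8.0 [0.56908583 0.20479468 0.31665605] [ 3.13459633e+00 -2.72554264e-03  1.32533718e+00] [-6.82203428 -3.75349999 25.91866451] [-0.71311483  1.42950441  0.02825351]
```

View pics/z3.png

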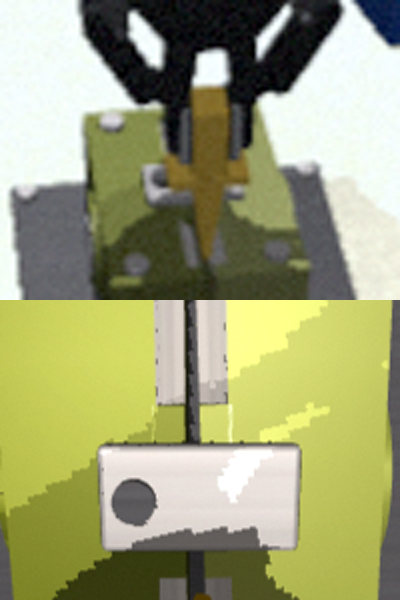

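The wedge tip sits in the near notch at about (205,260) in the upper crop. The seam is already wider at that end, so it is working. The load pushes the arm slightly in +x, so I'll correct that and press on.

Call:
{"method": "arm_command", "body": {"moves": [[-1,0.2,0,0,0,0,5],[-1.5,0.4,-1,0,0,0,5],[-1.5,0.4,-2,0,0,0,5],[-1.5,0.4,-3,0,0,0,5],[-1.5,0.4,-4.5,0,0,0,5],[-1.5,0.4,-6,0,0,0,5],[-1.5,0.4,-7.5,0,0,0,5],[-1.5,0.4,-9,0,0,0,5],[-1.5,0.4,-10,0,0,0,5],[-1.5,0.4,-11,0,0,0,5]]}}

```text
time_s: 9.25
tool_pos: [0.567, 0.2049, 0.2986]
tcp_rot: [3.136, -0.002, 1.325]
ft_force: [4.6, -0.9, 5.6]
finger_gap: 0.0187
gripper_force: 99.8
```

Half way is reached: the collar is about 28 mm above the housing and the force is low. I'll withdraw and go above the other notch.

Call:
{"method": "arm_command", "body": {"moves": [[0,0,8,0,0,0,5],[0,0,20,0,0,0,5],[0,0,36,0,0,0,5],[0,0,52,0,0,0,5],[0,0,62,0,0,0,5],[7,29,62,0,0,0,5],[14,58,62,0,0,0,5],[22,87,62,0,0,0,5],[22,87,62,0,0,0,5],[22,87,62,0,0,0,5]]}}

```text
time_s: 10.5
tool_pos: [0.5869, 0.2916, 0.3595]
tcp_rot: [-3.141, 0.001, 1.325]
ft_force: [0.0, -0.7, -1.6]
finger_gap: 0.0189
gripper_force: 99.2
```

Run:
```python
from h import *
arm.grab_frame('wrist')
d=grab('wrist','w4.png'); e=grab('side','s4.png'); s=arm.state(); print(s['time_s'],s['tool_pos'],s['tcp_rot'],s['ft_force'],s['torque'])
f=lambda i,x,y,w,h,s:cv2.resize(cv2.convertScaleAbs(i[y:y+h,x:x+w],alpha=1.6),None,fx=s,fy=s,interpolation=cv2.INTER_CUBIC)
cv2.imwrite('pics/z4.png',np.hstack([f(e['frame'],276,86,100,100,4),f(d['frame'],220,120,200,200,2)]))
```

```text
10.65 [0.58709255 0.29095095 0.35960091] [-3.14100830e+00  6.92053784e-04  1.32396048e+00] [-0.26475374  1.07646008 -0.85535632] [0.02187733 0.08103741 0.0196942 ]
```

View pics/z4.png

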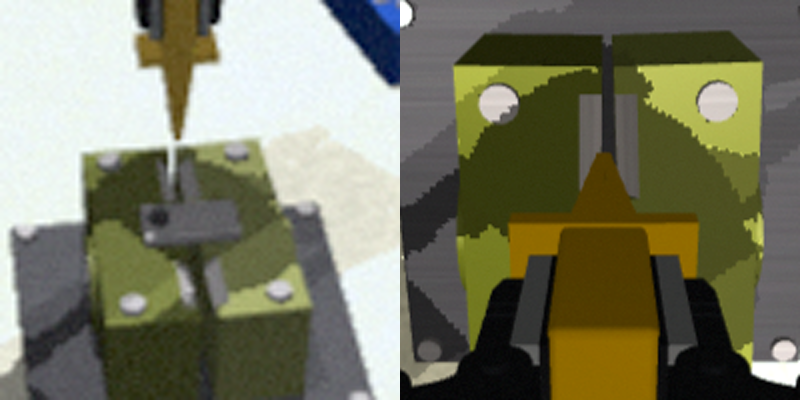

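The near-end seam is clearly open, with the blade above the far notch. In the wrist crop the tip is at (603,153) and the notch is centred at about column 608. I'll compute the offsets and the widths.

Run:
```python
from h import *
d=load('w4.png'); e=load('s4.png')
c,s=np.cos(-.245),np.sin(-.245); X=np.array([c,s]);Y=np.array([-s,c]); o=np.array([.587,.291])
def r(n,p): v=p[:2]-o; print(n,p.round(4),'across %.1f along %.1f'%(1e3*v@X,1e3*v@Y)); return v
f=lambda x,y:((x-400)/2+220,y/2+120)
for n,p,z in(('nTL',(579,94),.082),('nTR',(635,94),.082),('nBL',(580,195),.082),('nBR',(638,195),.082),('seamL',(603,66),.082),('seamR',(613,66),.082),('tip',(603,153),.116),('colL',(509,220),.174),('colR',(697,220),.174)): r(n,pt(d,*f(*p),z))
p=lambda x,y:(276+x/4,86+y/4)
for n,q,z in(('s front seamL',(200,320),.082),('s front seamR',(216,320),.082),('s cornerL',(103,326),.082),('s cornerR',(309,306),.082),('bcornerL',(82,156),.082),('bcornerR',(260,139),.082)): r(n,pt(e,*p(*q),z))
```

```text
nTL [0.5829 0.3131 0.082 ] across -9.3 along 20.4
nTR [0.6022 0.3083 0.082 ] across 10.6 along 20.4
nBL [0.5735 0.2757 0.082 ] across -9.4 along -18.2
nBR [0.5944 0.2704 0.082 ] across 12.2 along -18.2
seamL [0.5936 0.3208 0.082 ] across -0.8 along 30.5
seamR [0.597 0.32  0.082] across 2.7 along 30.5
tip [0.5886 0.3006 0.116 ] across -0.8 along 9.7
colL [0.5677 0.3087 0.174 ] across -23.1 along 12.5
colR [0.6109 0.2979 0.174 ] across 21.5 along 12.4
s front seamL [0.5548 0.1716 0.082 ] across -2.2 along -123.6
s front seamR [0.563  0.1685 0.082 ] across 6.4 along -124.7
s cornerL [0.5037 0.1863 0.082 ] across -55.4 along -121.8
s cornerR [0.6152 0.1602 0.082 ] across 59.1 along -120.0
bcornerL [0.5422 0.3276 0.082 ] across -52.4 along 24.6
bcornerR [0.6486 0.3043 0.082 ] across 56.6 along 27.8
```

Call:
{"method": "arm_command", "body": {"moves": [[1,1,-6,0,0,0,5],[1,1,-14,0,0,0,5],[1,1,-22,0,0,0,5],[1,1,-29,0,0,0,5],[0.5,1,-35,0,0,0,5],[0.5,1,-40,0,0,0,5],[0,1,-44,0,0,0,5],[0,1,-47,0,0,0,5],[0,1,-50,0,0,0,5],[0,1,-53,0,0,0,5]]}}

```text
time_s: 11.9
tool_pos: [0.5883, 0.2931, 0.3086]
tcp_rot: [3.139, -0.002, 1.325]
ft_force: [0.2, -0.4, 7.2]
finger_gap: 0.0187
gripper_force: 100.4
```

Call:
{"method": "arm_command", "body": {"moves": [[0,0,-1,0,0,0,5],[0,0,-3,0,0,0,5],[0,0,-5,0,0,0,5],[0,0,-7,0,0,0,5],[0,0,-9,0,0,0,5],[0,0,-11,0,0,0,5],[0,0,-13,0,0,0,5],[0,0,-15,0,0,0,5],[0,0,-17,0,0,0,5],[0,0,-18,0,0,0,5]]}}

```text
time_s: 13.15
tool_pos: [0.5884, 0.2936, 0.2913]
tcp_rot: [3.138, -0.003, 1.325]
ft_force: [-0.2, 0.9, 8.4]
finger_gap: 0.0187
gripper_force: 100.5
```

Call:
{"method": "arm_command", "body": {"moves": [[0,0,-2,0,0,0,5],[0,0,-4,0,0,0,5],[0,0,-6,0,0,0,5],[0,0,-8,0,0,0,5],[0,0,-10,0,0,0,5],[0,0,-12,0,0,0,5],[0,0,-14,0,0,0,5],[0,0,-16,0,0,0,5],[0,0,-17,0,0,0,5],[0,0,-18,0,0,0,5]]}}

```text
time_s: 14.4
tool_pos: [0.5884, 0.2937, 0.2733]
tcp_rot: [3.138, -0.004, 1.325]
ft_force: [0.4, 0.3, 7.4]
finger_gap: 0.0189
gripper_force: 100.5
```

Call:
{"method": "arm_command", "body": {"moves": [[0,0,-1,0,0,0,5],[0,0,-1,0,0,0,5],[0,0,-2,0,0,0,5],[0,0,-2,0,0,0,5],[0,0,-3,0,0,0,5],[0,0,-3,0,0,0,5],[0,0,-4,0,0,0,5],[0,0,-4,0,0,0,5],[0,0,-4,0,0,0,5],[0,0,-4,0,0,0,5]]}}

```text
time_s: 15.65
tool_pos: [0.5885, 0.2938, 0.2704]
tcp_rot: [3.138, -0.004, 1.324]
ft_force: [-1.3, -0.9, 12.4]
finger_gap: 0.0187
gripper_force: 101.2
```

The force rises at exactly the expected home height. I'll withdraw, return to the first end and look.

Call:
{"method": "arm_command", "body": {"moves": [[0,0,10,0,0,0,5],[0,0,26,0,0,0,5],[0,0,48,0,0,0,5],[0,0,70,0,0,0,5],[0,0,88,0,0,0,5],[-2,-8,94,0,0,0,5],[-9,-36,94,0,0,0,5],[-16,-64,94,0,0,0,5],[-22,-87,94,0,0,0,5],[-22,-87,94,0,0,0,5]]}}

```text
time_s: 16.9
tool_pos: [0.5647, 0.2041, 0.3602]
tcp_rot: [-3.14, 0.001, 1.322]
ft_force: [-0.3, 0.5, -0.7]
finger_gap: 0.019
gripper_force: 99.2
```

Run:
```python
from h import *
arm.grab_frame('wrist');arm.grab_frame('wrist')
d=grab('wrist','w5.png'); e=grab('side','s5.png'); s=arm.state(); print(s['time_s'],s['tool_pos'],s['tcp_rot'],s['ft_force'],s['torque'])
f=lambda i,x,y,w,h,s:cv2.resize(cv2.convertScaleAbs(i[y:y+h,x:x+w],alpha=1.6),None,fx=s,fy=s,interpolation=cv2.INTER_CUBIC)
cv2.imwrite('pics/z5.png',np.hstack([f(e['frame'],276,86,100,100,4),f(d['frame'],220,40,200,200,2)]))
```

```text
17.1 [0.56554897 0.20635719 0.36079218] [ 3.14130158e+00 -6.76646323e-04  1.32505817e+00] [ 0.08361009  0.52013899 -0.43186874] [ 0.00640315 -0.03222297  0.00354234]
```

View pics/z5.png

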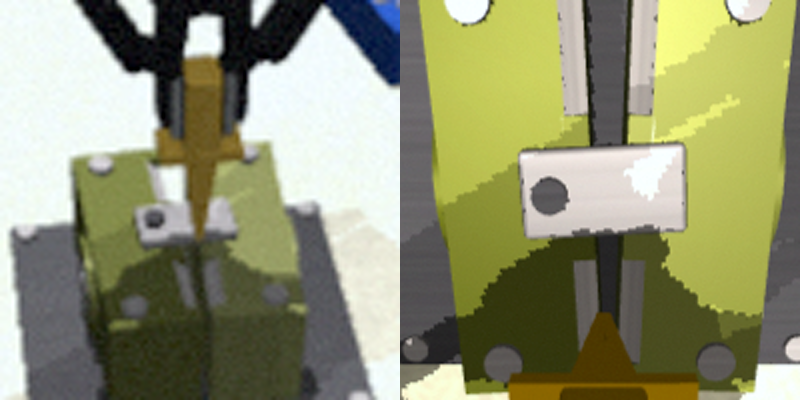

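The seam is open about 12 mm at the far end and 7 mm at the near end. The tip is at (604,315), with the notch centred at about column 608. I'll work out the offset.

Run:
```python
from h import *
d=load('w5.png')
c,s=np.cos(-.245),np.sin(-.245); X=np.array([c,s]);Y=np.array([-s,c]); o=np.array([.5655,.2063])
f=lambda x,y:((x-400)/2+220,y/2+40)
for n,p,z in(('nTL',(574,262),.082),('nTR',(643,262),.082),('nBL',(579,345),.082),('nBR',(636,345),.082),('seamL',(597,262),.074),('seamR',(620,262),.074),('farL',(589,40),.074),('farR',(629,40),.074),('tip',(604,314),.117),('colL',(509,377),.175),('colR',(698,377),.175)):
    v=pt(d,*f(*p),z)[:2]-o; print(n,'across %.1f along %.1f'%(1e3*v@X,1e3*v@Y))
```

```text
nTL across -10.8 along 16.9
nTR across 13.9 along 16.8
nBL across -9.4 along -14.9
nBR across 11.8 along -15.0
seamL across -2.6 along 14.8
seamR across 5.9 along 14.8
farL across -5.0 along 91.8
farR across 8.5 along 91.7
tip across -0.1 along 8.9
colL across -22.7 along 12.7
colR across 22.0 along 12.6
```

Call:
{"method": "arm_command", "body": {"moves": [[0.5,-3,-4,0,0,0,5],[0.5,-3,-10,0,0,0,5],[0.5,-3,-18,0,0,0,5],[0.5,-3,-26,0,0,0,5],[0.5,-3,-34,0,0,0,5],[0.5,-3,-40,0,0,0,5],[0.5,-3,-46,0,0,0,5],[0.5,-3,-51,0,0,0,5],[0.5,-3,-55,0,0,0,5],[0.5,-3,-59,0,0,0,5]]}}

```text
time_s: 18.35
tool_pos: [0.5664, 0.2029, 0.302]
tcp_rot: [3.14, -0.001, 1.325]
ft_force: [0.8, -0.2, 1.6]
finger_gap: 0.019
gripper_force: 99.2
```

Call:
{"method": "arm_command", "body": {"moves": [[0,0,-2,0,0,0,5],[0,0,-4,0,0,0,5],[0,0,-6,0,0,0,5],[0,0,-8,0,0,0,5],[0,0,-10,0,0,0,5],[0,0,-12,0,0,0,5],[0,0,-14,0,0,0,5],[0,0,-16,0,0,0,5],[0,0,-18,0,0,0,5],[0,0,-20,0,0,0,5]]}}

```text
time_s: 19.6
tool_pos: [0.5669, 0.2034, 0.2842]
tcp_rot: [3.138, -0.002, 1.325]
ft_force: [-0.3, -1.1, 8.0]
finger_gap: 0.019
gripper_force: 100.5
```

Call:
{"method": "arm_command", "body": {"moves": [[0,0,-2,0,0,0,5],[0,0,-4,0,0,0,5],[0,0,-6,0,0,0,5],[0,0,-8,0,0,0,5],[0,0,-9,0,0,0,5],[0,0,-10,0,0,0,5],[0,0,-11,0,0,0,5],[0,0,-12,0,0,0,5],[0,0,-13,0,0,0,5],[0,0,-14,0,0,0,5]]}}

```text
time_s: 20.85
tool_pos: [0.5671, 0.2033, 0.2704]
tcp_rot: [3.138, -0.002, 1.325]
ft_force: [-1.8, -0.4, 13.4]
finger_gap: 0.0189
gripper_force: 101.3
```

Call:
{"method": "arm_command", "body": {"moves": [[0,0,-1,0,0,0,5],[0,0,-2,0,0,0,5],[0,0,-2,0,0,0,5],[0,0,-2,0,0,0,5],[0,0,-2,0,0,0,5],[0,0,-2,0,0,0,5],[0,0,-2,0,0,0,5],[0,0,-2,0,0,0,5],[0,0,0,0,0,0,5],[0,0,2,0,0,0,5]]}}

```text
time_s: 22.1
tool_pos: [0.5668, 0.2032, 0.2706]
tcp_rot: [3.137, -0.003, 1.325]
ft_force: [5.9, 2.0, -3.2]
finger_gap: 0.0189
gripper_force: 98.8
```

Run:
```python
from h import *
d=grab('wrist','w6.png'); e=grab('side','s6.png'); s=arm.state(); print(s['time_s'],s['tool_pos'],s['tcp_rot'],s['ft_force'],s['torque'])
f=lambda i,x,y,w,h,s:cv2.resize(cv2.convertScaleAbs(i[y:y+h,x:x+w],alpha=1.6),None,fx=s,fy=s,interpolation=cv2.INTER_CUBIC)
cv2.imwrite('pics/z6.png',np.hstack([f(e['frame'],276,86,100,100,4),f(d['frame'],220,0,200,200,2)]))
```

```text
22.2 [0.56692034 0.20321053 0.27054071] [ 3.13775937e+00 -2.45245315e-03  1.32462699e+00] [4.08706367 1.31987601 2.74265067] [ 0.23427273 -0.75570298 -0.06405667]
```

View pics/z6.png

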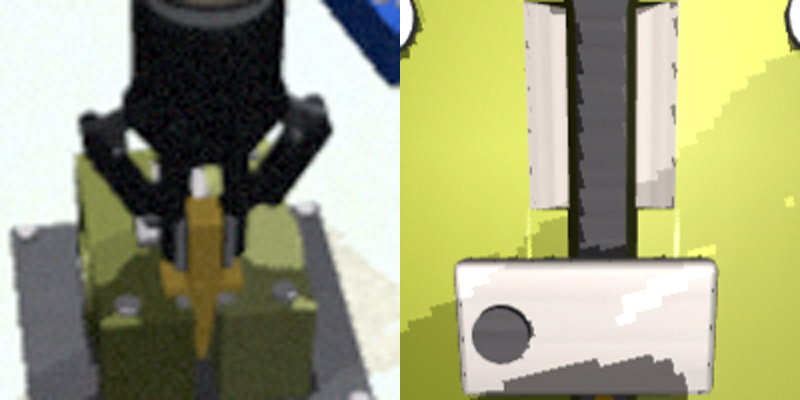

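The seam is wide and even, with edges at about columns 570 and 635, and the wedge is seated. I'll release and go straight up.

Call:
{"method": "arm_command", "body": {"moves": [[0,0,0,0,0,0,24],[0,0,0,0,0,0,32],[0,0,0,0,0,0,42],[0,0,0,0,0,0,50],[0,0,0,0,0,0,50],[0,0,10,0,0,0,50],[0,0,25,0,0,0,50],[0,0,50,0,0,0,50],[0,0,90,0,0,0,50],[0,0,130,0,0,0,50]]}}

```text
time_s: 23.45
tool_pos: [0.5658, 0.2028, 0.4022]
tcp_rot: [3.14, -0.001, 1.325]
ft_force: [1.1, 0.4, 0.3]
finger_gap: 0.05
gripper_force: 0.0
```

Call:
{"method": "arm_command", "body": {"moves": [[0,-40,20,0,0,0,50],[0,-80,20,0,0,0,50],[0,-120,20,0,0,0,50],[0,-160,20,0,0,0,50],[0,-200,20,0,0,0,50],[0,-200,20,0,0,0,50],[0,-200,20,0,0,0,50],[0,-200,20,0,0,0,50],[0,-200,20,0,0,0,50],[0,-200,20,0,0,0,50]]}}

```text
time_s: 24.7
tool_pos: [0.5658, 0.0036, 0.4196]
tcp_rot: [-3.141, -0.0, 1.326]
ft_force: [0.6, -0.6, 0.5]
finger_gap: 0.0498
gripper_force: 0.0
```

Run:
```python
from h import *
d=grab('top','t7.png'); e=grab('side','s7.png'); s=arm.state(); print(s['time_s'],s['tool_pos'],s['ft_force'],s['finger_gap'])
f=lambda i,x,y,w,h,s:cv2.resize(cv2.convertScaleAbs(i[y:y+h,x:x+w],alpha=1.6),None,fx=s,fy=s,interpolation=cv2.INTER_CUBIC)
cv2.imwrite('pics/z7.png',np.hstack([f(e['frame'],276,86,100,100,4),f(d['frame'],200,110,100,100,4)]))
```

```text
24.8 [0.56582513 0.00329664 0.41960006] [ 1.24396461 -0.09406713 -0.20863878] 0.05021108167696144
```

View pics/z7.png

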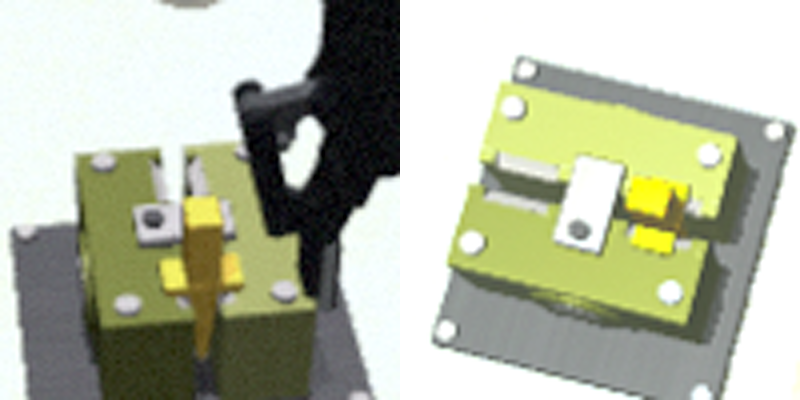

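The wedge stands upright in the near notch, collar at (202,272) on the housing in the side view. The seam is open and even, and the arm is clear. I'll hand it in.

```bash
python3 -c "
from bench import arm
print(arm.close_job())"
```

```text
the job is handed in; nothing more can be done
None
```

I handed the job in at about 25 s: in the last pictures the seam looks even and about 16 mm open, and the released wedge stands upright in the first notch with its collar down; the judge returned no verdict.

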